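# Walk the straightedge up to the cover's tabs

## Task

The tabs of the black plastic cover are to be checked, so walk the aluminium straightedge round to lie along the tabbed edge, pivoting it about one end at a time and never lifting the whole bar. First, with the plain end staying where it is, swing the end with the hole round to the nearer corner of the tabbed edge; then, with the hole end staying there, swing the plain end round to the other corner. Leave the bar flat and parallel to the edge, about a finger's width clear of both tabs and centred on the cover so that an end lies at each corner, and leave the wooden offcut alone.

Things in the scene. Friction and masses are not known exactly. Their poses are not given: they have to be found in the camera images.
- straightedge: Aluminium box-section bar 250 x 30 x 30 mm, about 0.4 kg, lying loose on the table. A 15 mm round hole goes down through it near one end; the other end is plain. Origin (plain-end point): underside, centre line, 15 mm inside the plain end; x axis along the bar towards the hole end, z up. Can be gripped across its width near either end; slides with ordinary friction.
- hole_end (a point): The hole-end point of the straightedge: on the underside on the centre line, 15 mm inside the end with the hole, 220 mm from the plain-end point along the bar's x axis. The hole's centre is within 1 mm of it.
- cover: Black plastic cover, open side up like a tray, fixed. 140 mm along x, 220 along y, 35 high. Origin: centre of underside, z up. Tabbed edge: x = +70 mm; two 22 mm wide tabs at y = +-55 reach x = 90. Place of the bar: hole-end point at x 120, y +110, plain-end point at x 120, y -110 (15 mm clear of tabs). The bar starts with its plain-end point about 220 mm out (+x) from the hole end's place.
- offcut: Bystander: a plain pale wooden stick without a hole, 170 mm by 30 mm by 30 mm, loose, lying beyond the -y end of the cover's tabbed edge. Origin: centre of the underside, x axis along its length.

How it is judged:
By the outcome, as a careful person would: the job done as asked, in the order asked, and still so for the second after the job is handed in, with the robot touching nothing.
It also fails if it takes over 58 s, if anything falls off the work surface, if the arm or the gripper's body presses on something with over 40 N, if the wrist force passes 120 N, or if a joint passes its speed limit or range.

## Robot

A 6-joint arm with a two-finger parallel gripper is mounted at the origin on the work surface. World frame = base frame: x ahead of the robot, y to its left, z up, the work surface at z = 0. Lengths are in mm, angles in degrees, forces in N, time in s.
With the tool pointing down it reaches from about 350 to 850 mm from the base axis. Payload 8.1 kg.
Tool frame: the origin (TCP) lies between the finger pads; the fingertips stand r.nose_length ahead of it and the grasp point (between the pads) lies 3 mm ahead of it (r.nose_length is the distance from the TCP to the fingertips, in mm); x points along the fingers, y is the direction in which the jaws open and shut, and the axes are right-handed (so a half turn about x gives the same grasp; the last joint's range is limited). The gripper opens to 85 mm and grips with 20 to 120 N. Pads are 22 mm wide; open, the fingers measure 114 mm over their backs; the gripper's body (76 mm by 85 mm) begins 54 mm behind the grasp point. The pads swing forward as they close: fully open they stand 13 mm farther back than shut.
Start: joints at [-77.43, 7.471, 85.268, -0, 87.261, -4.893], TCP at [180.082, -572.342, 221.992] pointing down, gripper open.
Joint ranges: [-169.43, 169.43], [-51.17, 129.36], [1.28, 143.12], [-76.62, 256.62], [0, 156.53], [-152.29, 152.29]. Speed limits (degrees/s): [136.94, 136.94, 159.86, 180, 180, 180].

## Interface

Orientations are given as [roll, pitch, yaw] about the fixed x, y, z axes, in that order (R = Rz(yaw) Ry(pitch) Rx(roll)).
In Python, from bench import sense, optics, order, r gives the robot as it stands.
- The arm moves only by the tool carry_out, never from a script. Its argument "commands" is one flat list of numbers, 7 for each row, row after row: the shift along the tool's x, y, z in m, then the turn, a rotation vector about the tool's x, y, z in degrees, then the closure, from -1 (fully open) to 1 (shut), so that 0 is half open. A call has 1 to 12 rows; each row is the pose to reach, as a shift and turn from the pose measured when the call began, along the tool's axes at that moment; what a row does not reach only later rows make up. A row lasts 1/8 s, in which the tool goes at most 62.5 mm and 10.7 degrees, less where a joint would pass 70% of its speed; a pose out of reach is approached as far as the arm can. A call with a gripper value outside its range is refused whole. The fingers move at their own pace and stop on an object; "grip_force" is the grip in N (left out, the last holds). Time passes only in rows, so rows that repeat a pose let the fingers close. It gives the time, the measured TCP pose, the force and the opening at its end, in the units of the state.
- sense(): the state, without advancing time (a new reading comes with each control period).
- optics.snapshot(name): name is "side" or "top"; returns (picture, depth): 480x640x3 uint8, red, green, blue; 480x640 float32, mm along the optical axis (not along the pixel's ray), 0 where there is no reading.
- optics.calibration(name): a dict with "mtx" (3x3 intrinsics, pixels), "extrinsics" (4x4, takes a point from camera to world coordinates). Camera axes: x right, y up, looking along -z (the intrinsics and any distortion apply to the point x, -y, -z); pixel columns grow to the right and rows downward; lengths in mm; the calibration is good to about 2 mm. A picture is of the moment at which its call begins. calibration takes no time and is no camera call.
- order.hand_in(): hands the job in, once; it reports no verdict.
The state is a dict: "time": time; "joint_pos": joint angles; "qd": joint speeds; "joint_efforts": joint torques, N m; "tool_pos": TCP position; "tcp_rot": TCP orientation; "ft_force": force on the tool from outside, world axes, zero at the start; "wrist_torque": the same for the moment, N m; "finger_gap": finger opening in mm.
Only numpy, scipy, OpenCV 4.12 (cv2) and the standard library are available. Lean on these libraries where they do the work, as an engineer would, in place of code of your own. Each camera call takes 0.05 s, during which the arm holds its last target. There are 200 camera calls.

## Working session

There is one attempt and no reset: what is moved stays moved. The work goes in short steps, Python scripts to look and compute and a tool call to move; the robot and the scene stay as the last step left them, time stands still between calls to the robot, and variables do not carry over. Pictures are saved under pics/ and viewed, about 8 in all and at most 12, crops included, and the job is handed in when it is done.

Besides the shell and the picture viewer there is one more tool, called as name(argument=value, ...) on one line, values as JSON. carry_out: Moves the arm, as the interface text tells. Its arguments: {"type":"object","properties":{"commands":{"type":"array","items":{"type":"number"}},"grip_force":{"type":"number"}},"required":["commands"]}

```bash
mkdir -p pics; ls; cat > h.py <<'E'
import numpy as np, cv2
from bench import sense, optics, order, r
from scipy.spatial.transform import Rotation as R
def cloud(name):
    p,d=optics.snapshot(name); c=optics.calibration(name); K=np.array(c["mtx"]);T=np.array(c["extrinsics"])
    v,u=np.mgrid[0:480,0:640]
    X=np.stack([(u-K[0,2])/K[0,0]*d,-(v-K[1,2])/K[1,1]*d,-d],-1)
    return p,d,X@T[:3,:3].T+T[:3,3]
E
python3 - <<'E'
from h import *
print(r.nose_length, sense())
for n in("top","side"):
    p,d,W=cloud(n); cv2.imwrite(f"pics/{n}0.png",p[...,::-1]); np.savez(f"{n}0.npz",p=p,d=d,W=W)
    c=optics.calibration(n); print(n,c)
E
```

```text
pics
22.0 {'time': 0.0, 'joint_pos': array([-7.74275731e+01,  7.51613239e+00,  8.53298109e+01, -7.38368211e-04,
        8.72619120e+01, -4.89350035e+00]), 'qd': array([-0.02858613, -0.06777944, -0.05358888,  0.05350658,  0.06778201,
       -0.05069446]), 'joint_efforts': array([-2.19921778e-03, -5.69396710e+01, -5.00559318e+01, -5.73685120e-04,
        1.42698051e-02, -1.89511417e-05]), 'tool_pos': array([ 179.96988187, -571.77045466,  220.92868173]), 'tcp_rot': array([-94.50174794,  89.89214218, 102.96421524]), 'ft_force': array([ 0.50933458, -0.84499512, -0.15582723]), 'wrist_torque': array([-0.00816433,  0.00769365, -0.03380774]), 'finger_gap': 85.46248053028859}
top {'mtx': array([[570.77972671,   0.        , 315.16476626],
       [  0.        , 570.77972671, 242.9515468 ],
       [  0.        ,   0.        ,   1.        ]]), 'extrinsics': array([[-4.29514899e-03,  9.95638278e-01, -9.31985531e-02,
         4.38076957e+02],
       [-9.99945673e-01, -5.16143145e-03, -9.05596764e-03,
        -5.31173255e+01],
       [-9.49750597e-03,  9.31545932e-02,  9.95606358e-01,
         1.21103155e+03],
       [ 0.00000000e+00,  0.00000000e+00,  0.00000000e+00,
         1.00000000e+00]])}
side {'mtx': array([[597.20113101,   0.        , 317.55716039],
       [  0.        , 597.20113101, 227.16191964],
       [  0.        ,   0.        ,   1.        ]]), 'extrinsics': array([[-9.93793981e-01,  8.60572368e-02, -7.04817417e-02,
         4.48709985e+02],
       [-1.09337542e-01, -6.39144305e-01,  7.61275153e-01,
         7.20659532e+02],
       [ 2.04652323e-02,  7.64256966e-01,  6.44587050e-01,
         7.20170413e+02],
       [ 0.00000000e+00,  0.00000000e+00,  0.00000000e+00,
         1.00000000e+00]])}
```

View pics/top0.png

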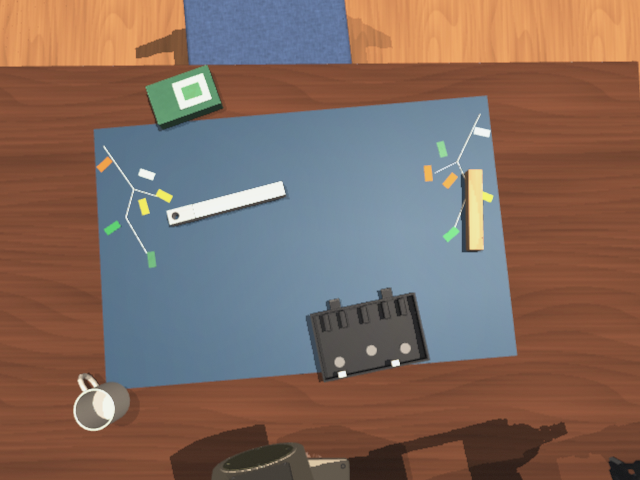

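View pics/side0.png

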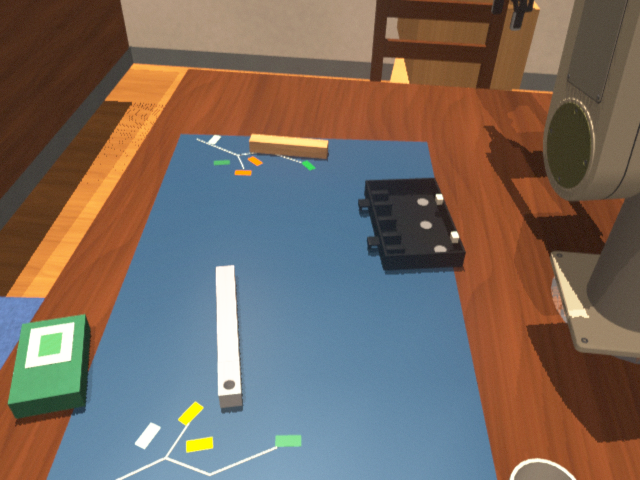

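The top view shows the white bar with its hole at about (175,215) and its plain end at (285,187). The cover's tabs point away from the robot at (333,305) and (386,294). The offcut is at (473,210). The near corner for the hole end is the left one, around (308,315).

```bash
cat >> h.py <<'E'
def bar(p,W,lo=20,hi=45,box=None):
    m=(p.min(-1)>140)&(np.ptp(p.astype(int),axis=-1)<40)&(W[...,2]>lo)&(W[...,2]<hi)&(W[...,0]>300)&(W[...,0]<850)&(abs(W[...,1])<450)
    n,l,s,c=cv2.connectedComponentsWithStats(m.astype(np.uint8)); k=1+s[1:,4].argmax(); m=l==k
    q=W[m]; z=np.median(q[:,2]); rc=cv2.minAreaRect(q[abs(q[:,2]-z)<6][:,:2].astype(np.float32))
    return rc,z,cv2.boxPoints(rc),m
E
python3 - <<'E'
from h import *
np.set_printoptions(precision=1,suppress=True)
for n in("top","side"):
    f=np.load(f"{n}0.npz");p,W=f["p"],f["W"]
    rc,z,b,m=bar(p,W); print(n,"bar",rc,"z",z)
    for u,v in [(175,215)] if n=="top" else [(229,385)]: print("hole",W[v-2:v+3,u-2:u+3].reshape(-1,3).mean(0))
    t=W[(W[...,2]>-8)&(W[...,2]<8)&(W[...,0]>350)&(W[...,0]<700)&(abs(W[...,1])<250)]; print("table z",np.median(t[:,2]))
    for nm,lo in(("cover",(p.max(-1)<75)),("offcut",(p[...,0]>p[...,2].astype(int)+40))):
        M=lo&(W[...,2]>20)&(W[...,2]<50)&(W[...,0]>250)&(W[...,0]<900)&(abs(W[...,1])<500)
        k,l,s,c=cv2.connectedComponentsWithStats(M.astype(np.uint8)); l=l==1+s[1:,4].argmax()
        q=W[l]; h=np.percentile(q[:,2],90); print(nm,"top z",h)
        q=q[q[:,2]>h-6]; rc=cv2.minAreaRect(q[:,:2].astype(np.float32)); print(rc); print(cv2.boxPoints(rc))
E
```

```text
top bar ((636.0020751953125, 144.55918884277344), (31.205175399780273, 249.67608642578125), 14.413578987121582) z 29.777360760742113
hole [612.1 256.3   8.1]
table z 0.7494672395566795
cover top z 37.962191148615624
((288.2093811035156, -150.10597229003906), (2.806806802749634, 90.7022933959961), 11.517305374145508)
[[ 277.8 -105.9]
 [ 295.9 -194.8]
 [ 298.6 -194.3]
 [ 280.5 -105.4]]
offcut top z 32.76198661038768
((618.681396484375, -376.6010437011719), (31.770050048828125, 169.00350952148438), 89.04122924804688)
[[ 533.9 -391.1]
 [ 702.9 -393.9]
 [ 703.4 -362.1]
 [ 534.5 -359.3]]
side bar ((635.19873046875, 145.9833221435547), (30.131629943847656, 252.15457153320312), 14.52297592163086) z 29.075665814159834
hole [610.1 244.   17.3]
table z -0.1374288131980279
cover top z 34.347868107401474
((356.491943359375, -151.10345458984375), (141.07492065429688, 226.61659240722656), 11.375509262084961)
[[ 265.   -53.9]
 [ 309.7 -276.1]
 [ 448.  -248.3]
 [ 403.3  -26.1]]
offcut top z 30.751286793261148
((619.0249633789062, -374.2734680175781), (36.61808395385742, 169.96575927734375), 88.76435852050781)
[[ 533.7 -390.7]
 [ 703.6 -394.4]
 [ 704.4 -357.8]
 [ 534.5 -354.1]]
```

```bash
python3 - <<'E'
from h import *
np.set_printoptions(precision=1,suppress=True)
a=np.radians(11.4);X=np.array([np.cos(a),np.sin(a)]);Y=np.array([-X[1],X[0]]);c0=np.array([356.5,-151])
out={}
for n in("top","side"):
    f=np.load(f"{n}0.npz");p,W=f["p"],f["W"]
    e=(W[...,:2]-c0); x=e@X;y=e@Y
    M=(abs(x)<115)&(abs(y)<130)&(W[...,2]>31)&(W[...,2]<40)
    pts=W[M][:,:2]; x,y=x[M],y[M]
    # edge lines: outermost points per bin
    def edge(u,v,s,lo,hi):
        B=np.arange(lo,hi,6.);P=[]
        for b in B:
            k=(u>=b)&(u<b+6)
            if k.sum()>2: i=np.argmax(v[k]*s); P.append((u[k][i],v[k][i]))
        P=np.array(P);g=np.polyfit(P[:,0],P[:,1],1); res=abs(np.polyval(g,P[:,0])-P[:,1]);k=res<3; g=np.polyfit(P[k,0],P[k,1],1); return g,k.sum()
    for nm,arg in dict(xp=(y,x,1,-40,40),xpo=(y,x,1,75,105),xm=(y,x,-1,-100,100),yp=(x,y,1,-60,60),ym=(x,y,-1,-60,60)).items():
        try:
            g,k=edge(*arg);print(n,nm,"offset",g[1],"slope deg",np.degrees(np.arctan(g[0])),k)
        except Exception as ex: print(n,nm,ex)
    T=(abs(e@X-85)<20)&(abs(e@Y)<80)&(W[...,2]>12)&(e@X>75)
    q=W[T]; xx=(q[:,:2]-c0)@X; yy=(q[:,:2]-c0)@Y
    print("tabs: n",T.sum(),"z",np.percentile(q[:,2],[10,50,90]),"xmax",np.percentile(xx,98))
    for s in(1,-1): k=yy*s>0; print(s,np.percentile(yy[k],[2,98]))
E
```

```text
top xp offset 69.70041219207879 slope deg 0.07359144694579615 14
top xpo offset 66.49036266632385 slope deg 1.8624867284198148 5
top xm offset -69.50299358068946 slope deg -0.12209944030485986 34
top yp offset 108.39741999983042 slope deg 0.2733833819434465 20
top ym offset -110.72584799936963 slope deg 0.13244599754575634 20
tabs: n 1390 z [  26.3 1211.  1211. ] xmax 99.31476827892325
1 [50.3 79.8]
-1 [-66.4 -45.6]
side xp offset 69.77759256308563 slope deg -0.392426218628588 14
side xpo offset 69.72983527867393 slope deg -0.09170584615311589 5
side xm offset -69.9504950088331 slope deg -0.1841271518430211 34
side yp offset 111.36067528265957 slope deg 0.12001595040911951 20
side ym offset -111.10122486426447 slope deg 0.14068854752404497 20
tabs: n 178 z [16.5 21.5 23.8] xmax 89.97976553914255
1 [46.7 67.9]
-1 [-65.5 -42.7]
```

```bash
cat >> h.py <<'E'
X0=np.array([np.cos(np.radians(11.35)),np.sin(np.radians(11.35))]);Y0=np.array([-X0[1],X0[0]])
C=np.array([356.5,-151])-.5*Y0; TH=C+120*X0+110*Y0; TP=C+120*X0-110*Y0
def pose():
    s=sense(); return s["tool_pos"],R.from_euler("xyz",s["tcp_rot"],degrees=True),s
def down(phi):  # tool x down, tool y at world angle phi
    c,s_=np.cos(np.radians(phi)),np.sin(np.radians(phi))
    x=np.array([0,0,-1.]);y=np.array([c,s_,0]);return R.from_matrix(np.c_[x,y,np.cross(x,y)])
def rel(P,phi,base=None):
    p,q,s=base or pose(); d=q.inv().apply(np.array(P)-p)/1000; w=(q.inv()*down(phi)).as_rotvec(degrees=True)
    return np.r_[d.round(4),w.round(2)]
def phinow():
    y=pose()[1].as_matrix()[:,1]; return np.degrees(np.arctan2(y[1],y[0]))
def show(P,phi): print(", ".join(f"{v:g}" for v in rel(P,phi)))
E
python3 - <<'E'
from h import *
p,q,s=pose();print(q.as_matrix().round(3),phinow(),s["joint_pos"].round(1),TH,TP)
for phi in(14.5,-165.5):
  print(phi);show((609.3,246.9,120),phi)
E
```

```text
[[-0.     0.3   -0.954]
 [ 0.002 -0.954 -0.3  ]
 [-1.    -0.002 -0.   ]] -72.53365589741664 [-77.4   7.5  85.3   0.   87.3  -4.9] [452.6033958  -20.02524169] [ 495.89979559 -235.72276547]
14.5
0.1022, -0.652, -0.6552, -87.03, -0.08, 0.07
-165.5
0.1022, -0.652, -0.6552, 92.97, 0.07, 0.08
```

carry_out(commands=[0.04, -0.652, -0.655, -87, 0, 0, -1, 0.04, -0.652, -0.655, -87, 0, 0, -1, 0.04, -0.652, -0.655, -87, 0, 0, -1, 0.04, -0.652, -0.655, -87, 0, 0, -1, 0.04, -0.652, -0.655, -87, 0, 0, -1, 0.04, -0.652, -0.655, -87, 0, 0, -1, 0.04, -0.652, -0.655, -87, 0, 0, -1, 0.04, -0.652, -0.655, -87, 0, 0, -1, 0.04, -0.652, -0.655, -87, 0, 0, -1, 0.04, -0.652, -0.655, -87, 0, 0, -1, 0.04, -0.652, -0.655, -87, 0, 0, -1, 0.04, -0.652, -0.655, -87, 0, 0, -1], grip_force=60)

```text
time: 1.6
tool_pos: [528.2, 93.5, 189.4]
tcp_rot: [-178.1, 89.9, 106.4]
ft_force: [1.1, -0.9, 0.8]
finger_gap: 85.0
```

```bash
python3 - <<'E'
from h import *
print(pose()[0],phinow(),pose()[2]["ft_force"])
show((609.3,246.9,100),14.5)
E
```

```text
[528.23367029  93.50221682 189.42991178] 14.47906782573183 [ 1.0798938  -0.88932952  0.84715452]
0.0896, 0.1168, -0.1281, -0.02, -0.09, 0
```

carry_out(commands=[0.05, 0.0584, -0.064, 0, 0, 0, -0.4, 0.09, 0.1168, -0.128, 0, 0, 0, -0.4, 0.09, 0.1168, -0.128, 0, 0, 0, -0.4, 0.09, 0.1168, -0.128, 0, 0, 0, -0.4, 0.09, 0.1168, -0.128, 0, 0, 0, -0.4, 0.09, 0.1168, -0.128, 0, 0, 0, -0.4])

```text
time: 2.35
tool_pos: [609.8, 245.8, 101.0]
tcp_rot: [126.9, 89.9, 51.4]
ft_force: [-0.1, -1.2, 0.8]
finger_gap: 59.7
```

```bash
python3 - <<'E'
from h import *
s=pose();print(s[0],phinow(),s[2]["finger_gap"],s[2]["joint_pos"].round(1))
show((609.3,246.9,27),14.5)
p,d,W=cloud("side"); cv2.imwrite("pics/a.png",cv2.resize(p[200:480,100:420,::-1],None,fx=1.8,fy=1.8))
E
```

```text
[609.77194184 245.78540614 101.04724146] 14.427862426507062 59.724141882871066 [17.5 20.7 82.7  0.1 76.5  3. ]
0.074, -0.0003, -0.0011, -0.07, -0.07, -0.09
```

View pics/a.png

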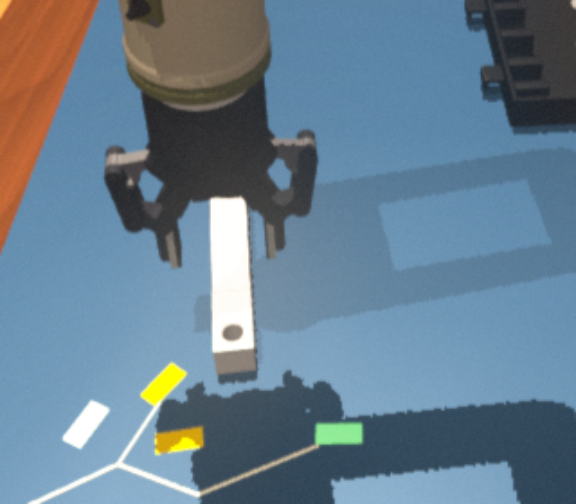

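The jaws straddle the bar near the hole end (hole at about (232,332) in the crop), and the grasp is centred across the width. Next I go down and grip.

carry_out(commands=[0.03, 0, -0.001, 0, 0, 0, -0.4, 0.055, 0, -0.001, 0, 0, 0, -0.4, 0.073, 0, -0.001, 0, 0, 0, -0.4, 0.073, 0, -0.001, 0, 0, 0, -0.4, 0.073, 0, -0.001, 0, 0, 0, -0.2, 0.073, 0, -0.001, 0, 0, 0, 0, 0.073, 0, -0.001, 0, 0, 0, 0.2, 0.073, 0, -0.001, 0, 0, 0, 0.4, 0.073, 0, -0.001, 0, 0, 0, 0.6, 0.073, 0, -0.001, 0, 0, 0, 0.6], grip_force=60)

```text
time: 3.65
tool_pos: [609.8, 246.8, 28.3]
tcp_rot: [122.6, 89.9, 47.0]
ft_force: [0.4, 1.0, 0.5]
finger_gap: 17.6
```

```bash
cat >> h.py <<'E'
def arc(piv,ang,n,total=None,z=None):
    b=pose(); p=b[0]; ph=phinow(); z=p[2] if z is None else z
    for i in range(1,n+1):
        a=ang*i/n; c,s=np.cos(np.radians(a)),np.sin(np.radians(a)); v=p[:2]-piv
        q=np.array([c*v[0]-s*v[1],s*v[0]+c*v[1]])+piv
        o=rel((*q,z),ph+a,b); print(i,o[:3].round(4),o[3:].round(1),q.round(0))
E
python3 - <<'E'
from h import *
np.set_printoptions(suppress=True)
s=pose();print(s[0],phinow(),s[2]["finger_gap"],s[2]["ft_force"])
for n in("top","side"):
    p,d,W=cloud(n); rc,z,b,m=bar(p,W); print(n,rc,z); 
arc(np.array([663.1,38.8]),46,12)
E
```

```text
[609.78845773 246.83257384  28.34960134] 14.409219193999348 17.638710925842027 [0.41032173 0.99658618 0.51735181]
top ((638.766357421875, 133.40240478515625), (31.71727752685547, 226.49008178710938), 14.96109390258789) 29.69064808101757
side ((617.908935546875, 219.34185791015625), (18.633359909057617, 56.54524230957031), 21.51783561706543) 29.113641441954996
1 [-0.     -0.0144  0.0005] [-3.8 -0.1 -0.1] [596. 243.]
2 [-0.0001 -0.0286  0.0019] [-7.7 -0.1 -0.1] [582. 238.]
3 [-0.0001 -0.0428  0.0043] [-11.5  -0.1  -0.1] [569. 232.]
4 [-0.0001 -0.0568  0.0076] [-15.3  -0.1  -0.1] [557. 225.]
5 [-0.0002 -0.0705  0.0119] [-19.2  -0.1  -0.1] [544. 218.]
6 [-0.0002 -0.0839  0.017 ] [-23.   -0.   -0.1] [533. 209.]
7 [-0.0002 -0.0969  0.0231] [-26.8  -0.   -0.1] [522. 200.]
8 [-0.0003 -0.1095  0.03  ] [-30.7  -0.   -0.1] [511. 191.]
9 [-0.0003 -0.1217  0.0377] [-34.5  -0.   -0.1] [501. 180.]
10 [-0.0003 -0.1332  0.0462] [-38.3  -0.   -0.1] [492. 169.]
11 [-0.0004 -0.1442  0.0555] [-42.2  -0.   -0.1] [484. 157.]
12 [-0.0004 -0.1545  0.0655] [-46.   -0.   -0.1] [476. 145.]
```

```bash
python3 - <<'E'
from h import *
p,d,W=cloud("side"); cv2.imwrite("pics/b.png",cv2.resize(p[230:450,130:350,::-1],None,fx=2.7,fy=2.7))
s=sense();print(s["finger_gap"],s["ft_force"],s["tool_pos"])
E
```

```text
17.250605274609672 [-1.03895764 -0.10373953 -0.95743652] [609.77054965 246.8367518   28.31457614]
```

View pics/b.png

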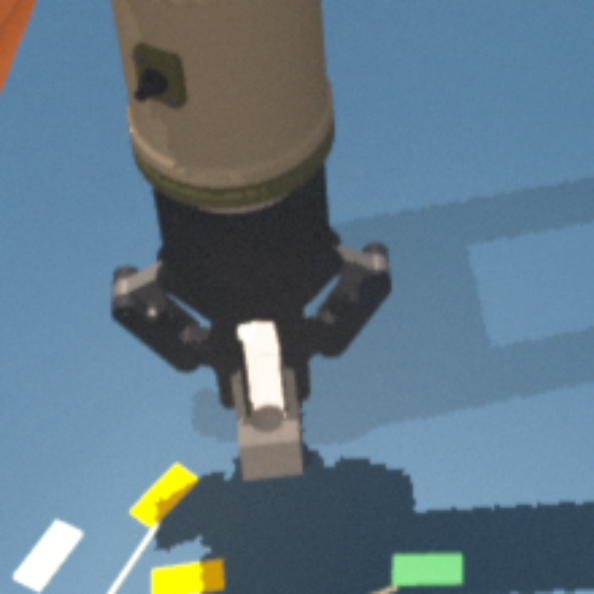

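```bash
python3 - <<'E'
from h import *
np.set_printoptions(precision=0,suppress=True,linewidth=150)
p,d,W=cloud("side")
for y in(360,385,395,402,410,430):
  for x in(222,230,237,250,265,280,292,300,306):
    v=int(230+y/2.7);u=int(130+x/2.7); print((x,y),W[v,u],p[v,u],end=" ")
  print()
b=np.load("side0.npz")
E
```

```text
(222, 360) [623. 262.  89.] [54 54 56] (230, 360) [619. 261.  88.] [51 51 51] (237, 360) [617. 261.  88.] [49 48 52] (250, 360) [625. 218.  30.] [253 247 237] (265, 360) [616. 218.  31.] [254 249 240] (280, 360) [599. 249.  75.] [198 179 164] (292, 360) [591. 253.  82.] [52 51 54] (300, 360) [587. 254.  83.] [55 52 54] (306, 360) [585. 253.  83.] [47 50 53] 
(222, 385) [626. 259.  65.] [52 52 51] (230, 385) [623. 257.  62.] [69 66 67] (237, 385) [618. 261.  68.] [120 114 105] (250, 385) [622. 232.  28.] [219 199 180] (265, 385) [613. 232.  30.] [254 250 241] (280, 385) [607. 230.  29.] [253 246 236] (292, 385) [592. 253.  63.] [109 103  96] (300, 385) [590. 249.  57.] [51 52 52] (306, 385) [588. 247.  55.] [53 50 54] 
(222, 395) [628. 257.  53.] [55 57 59] (230, 395) [623. 258.  55.] [57 57 58] (237, 395) [619. 261.  59.] [115 108  99] (250, 395) [621. 238.  28.] [185 168 153] (265, 395) [612. 238.  29.] [254 250 243] (280, 395) [606. 235.  27.] [253 248 238] (292, 395) [593. 254.  55.] [111 102  97] (300, 395) [590. 249.  49.] [56 53 54] (306, 395) [588. 248.  47.] [57 58 62] 
(222,
[... 415 characters left out ...]
0) [624. 257.  42.] [ 89 108 122] (237, 410) [620. 260.  47.] [113 114 110] (250, 410) [616. 254.  40.] [80 76 73] (265, 410) [611. 244.  27.] [123 113 106] (280, 410) [604. 244.  28.] [160 147 134] (292, 410) [594. 254.  43.] [113 105  99] (300, 410) [449. 721. 720.] [ 82 100 113] (306, 410) [596. 224.   1.] [102 130 155] 
(222, 430) [636. 242.   0.] [103 134 156] (230, 430) [632. 242.   1.] [109 139 159] (237, 430) [629. 242.   2.] [114 139 157] (250, 430) [616. 258.  28.] [173 156 145] (265, 430) [613. 243.   6.] [134 122 114] (280, 430) [601. 257.  28.] [165 150 137] (292, 430) [594. 257.  29.] [171 157 140] (300, 430) [596. 237.  -0.] [85 87 92] (306, 430) [593. 236.  -1.] [103 130 153]
```

Depth shows the fingertips at z of about 40, above the bar (top at 30), while the reported TCP z is 28. So the reported tool height does not match what I see, by about 30 mm. The pads closed above the bar without touching it. I'll reopen, go down in stages, and check tip height and force.

carry_out(commands=[0, 0, 0, 0, 0, 0, -0.3, 0, 0, 0, 0, 0, 0, -0.3, 0, 0, 0, 0, 0, 0, -0.3, 0.01, 0, 0, 0, 0, 0, -0.3, 0.02, 0, 0, 0, 0, 0, -0.3, 0.02, 0, 0, 0, 0, 0, -0.3, 0.02, 0, 0, 0, 0, 0, -0.3])

```text
time: 4.72
tool_pos: [609.7, 246.8, 8.1]
tcp_rot: [128.4, 89.9, 52.8]
ft_force: [0.1, 0.2, -0.0]
finger_gap: 55.2
```

```bash
cat >> h.py <<'E'
def tips(n="side",rad=45):
    p,d,W=cloud(n); t=pose()[0]
    m=(d>0)&(np.hypot(W[...,0]-t[0],W[...,1]-t[1])<rad)&(W[...,2]>3)&(W[...,2]<120)&(p.max(-1)<135)&(np.ptp(p.astype(int),axis=-1)<25)
    q=W[m]; print("dark pts z pct",np.percentile(q[:,2],[0.5,2,5,10,50]).round(1),m.sum())
    s=sense();print(s["tool_pos"].round(1),s["ft_force"].round(1),s["finger_gap"].round(1))
    return p,d,W
E
python3 - <<'E'
from h import *
p,d,W=tips(); cv2.imwrite("pics/c.png",cv2.resize(p[230:450,130:350,::-1],None,fx=2.7,fy=2.7))
E
```

```text
dark pts z pct [ 4.1  7.2 11.4 18.  73.9] 1814Traceback (most recent call last):
  File "<stdin>", line 2, in <module>
  File "h.py", line 37, in tips
    s=sense();print(s["tool_pos"].round(1),s["ft_force"].round(1),s["finger_gap"].round(1))
                                                                  ^^^^^^^^^^^^^^^^^^^^^
AttributeError: 'float' object has no attribute 'round'
```

```bash
sed -i 's/s\["finger_gap"\].round(1))/s["finger_gap"])/' h.py; python3 - <<'E'
from h import *
p,d,W=tips(); cv2.imwrite("pics/c.png",cv2.resize(p[230:450,130:350,::-1],None,fx=2.7,fy=2.7))
t=pose()[0]
for s,nm in((1,"far"),(-1,"near")):
    m=(d>0)&(np.hypot(W[...,0]-t[0]-s*35,W[...,1]-t[1])<22)&(W[...,2]>6)&(W[...,2]<120)&(p.max(-1)<85)
    print(nm,np.percentile(W[m][:,2],[1,5,20]),np.percentile(W[m][:,0],[5,95]),np.percentile(W[m][:,1],[5,95]))
E
```

```text
dark pts z pct [ 4.4  6.6 11.1 17.6 74.5] 1807
[610.1 246.9   8.7] [-0.4  1.1 -0.5] 55.63549997945988
far [30.28806105 34.79379949 58.54087783] [633.48941651 658.77773048] [248.81521807 267.29069106]
near [32.14614486 44.10033259 71.2090023 ] [555.24952384 586.87934805] [231.80497448 259.59206949]
```

View pics/c.png

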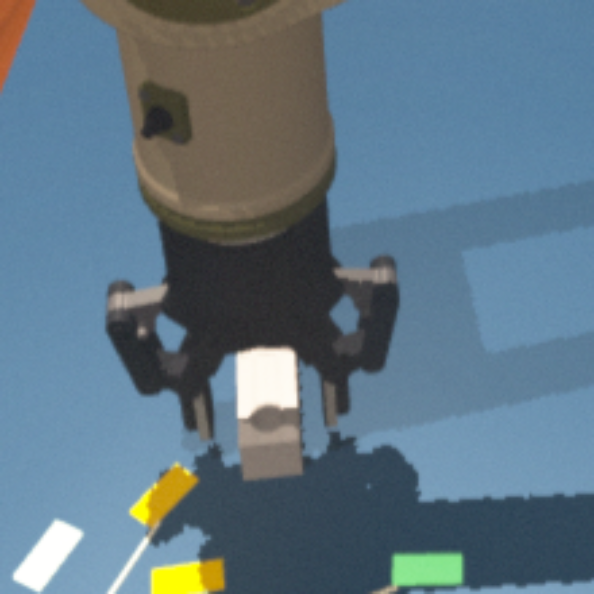

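The open fingertips straddle the bar at z of about 28 ((205,438) and (333,428) in the crop), with no contact. I'll go down 17 mm more and close.

carry_out(commands=[0.006, 0, 0, 0, 0, 0, -0.3, 0.012, 0, 0, 0, 0, 0, -0.3, 0.017, 0, 0, 0, 0, 0, -0.3, 0.017, 0, 0, 0, 0, 0, -0.1, 0.017, 0, 0, 0, 0, 0, 0.1, 0.017, 0, 0, 0, 0, 0, 0.2, 0.017, 0, 0, 0, 0, 0, 0.3, 0.017, 0, 0, 0, 0, 0, 0.5, 0.017, 0, 0, 0, 0, 0, 0.6, 0.017, 0, 0, 0, 0, 0, 0.6], grip_force=60)

```text
time: 6.08
tool_pos: [610.4, 247.1, -7.8]
tcp_rot: [114.0, 89.8, 38.4]
ft_force: [-1.9, -0.1, 5.1]
finger_gap: 29.4
```

```bash
python3 - <<'E'
from h import *
np.set_printoptions(suppress=True)
tips(); print(phinow())
p,d,W=cloud("top"); rc,z,b,m=bar(p,W); print(rc,z); 
arc(np.array([663.1,38.8]),46,12)
E
```

```text
dark pts z pct [ 4.4  6.8 10.8 16.5 58.4] 2371
[610.4 247.1  -7.8] [-0.5 -1.1  5.1] 29.15866129063012
14.408492096366206
((639.7782592773438, 130.23471069335938), (31.340951919555664, 220.0538330078125), 14.512689590454102) 29.698663073368152
1 [-0.     -0.0144  0.0004] [-3.8 -0.1 -0.2] [597. 243.]
2 [-0.0001 -0.0287  0.0018] [-7.7 -0.1 -0.2] [583. 238.]
3 [-0.0001 -0.0428  0.0042] [-11.5  -0.1  -0.2] [570. 232.]
4 [-0.0002 -0.0568  0.0074] [-15.3  -0.1  -0.2] [557. 226.]
5 [-0.0002 -0.0706  0.0116] [-19.2  -0.   -0.2] [545. 218.]
6 [-0.0003 -0.084   0.0168] [-23.   -0.   -0.2] [533. 210.]
7 [-0.0003 -0.0971  0.0228] [-26.8  -0.   -0.2] [522. 201.]
8 [-0.0004 -0.1097  0.0296] [-30.7  -0.   -0.2] [512. 191.]
9 [-0.0004 -0.1218  0.0373] [-34.5  -0.   -0.2] [502. 181.]
10 [-0.0005 -0.1334  0.0458] [-38.3  -0.   -0.2] [493. 170.]
11 [-0.0005 -0.1444  0.0551] [-42.2  -0.   -0.2] [484. 158.]
12 [-0.0006 -0.1548  0.065 ] [-46.   -0.   -0.2] [477. 146.]
```

carry_out(commands=[0, -0.0144, 0.0004, -3.8, 0, 0, 0.6, 0, -0.0287, 0.0018, -7.7, 0, 0, 0.6, 0, -0.0428, 0.0042, -11.5, 0, 0, 0.6, 0, -0.0568, 0.0074, -15.3, 0, 0, 0.6, 0, -0.0706, 0.0116, -19.2, 0, 0, 0.6, 0, -0.084, 0.0168, -23, 0, 0, 0.6, 0, -0.0971, 0.0228, -26.8, 0, 0, 0.6, 0, -0.1097, 0.0296, -30.7, 0, 0, 0.6, 0, -0.1218, 0.0373, -34.5, 0, 0, 0.6, 0, -0.1334, 0.0458, -38.3, 0, 0, 0.6, 0, -0.1444, 0.0551, -42.2, 0, 0, 0.6, 0, -0.1548, 0.065, -46, 0, 0, 0.6])

```text
time: 7.68
tool_pos: [477.4, 146.0, -7.8]
tcp_rot: [64.3, 89.7, 34.8]
ft_force: [1.5, 3.2, 1.7]
finger_gap: 29.0
```

```bash
python3 - <<'E'
from h import *
np.set_printoptions(suppress=True)
tips(); print(phinow())
p,d,W=cloud("side"); rc,z,b,m=bar(p,W); print("side",rc,z,b); 
p,d,W=cloud("top"); rc,z,b,m=bar(p,W); print(rc,z,b); 
cv2.imwrite("pics/d.png",p[100:400,80:530,::-1])
arc(np.array([663.3,38.5]),45.3,12)
E
```

```text
dark pts z pct [ 3.4  6.  10.7 15.3 58. ] 1481
[476.7 145.   -7.9] [ 0.3 -1.1  4.7] 29.373652361090347
60.736371360709256
side ((594.62890625, 78.60307312011719), (33.315181732177734, 189.1543731689453), 61.35000991821289) 29.214828862130787 [[503.64468  109.33072 ]
 [669.6399    18.639194]
 [685.61316   47.875427]
 [519.6179   138.56696 ]]
((587.1931762695312, 81.27481842041016), (30.561410903930664, 205.14913940429688), 60.462257385253906) 29.93404135600531 [[490.41678  118.54906 ]
 [668.9029    17.411198]
 [683.9696    44.00058 ]
 [505.48346  145.13844 ]]
1 [-0.     -0.0141  0.0004] [-3.8  0.1 -0.2] [470. 133.]
2 [-0.0001 -0.0282  0.0018] [-7.6  0.1 -0.2] [465. 120.]
3 [-0.0001 -0.0422  0.004 ] [-11.3   0.1  -0.2] [460. 106.]
4 [-0.0002 -0.056   0.0072] [-15.1   0.2  -0.2] [456.  93.]
5 [-0.0002 -0.0695  0.0113] [-18.9   0.2  -0.2] [452.  79.]
6 [-0.0003 -0.0828  0.0163] [-22.6   0.2  -0.2] [450.  65.]
7 [-0.0003 -0.0956  0.0221] [-26.4   0.2  -0.2] [449.  51.]
8 [-0.0003 -0.1081  0.0288] [-30.2   0.2  -0.2] [449.  37.]
9 [-0.0003 -0.1201  0.0363] [-34.    0.2  -0.2] [449.  23.]
10 [-0.0004 -0.1316  0.0445] [-37.8   0.2  -0.2] [451.   9.]
11 [-0.0004 -0.1425  0.0535] [-41.5   0.2  -0.2] [453.  -5.]
12 [-0.0004 -0.1529  0.0632] [-45.3   0.2  -0.1] [456. -19.]
```

View pics/d.png

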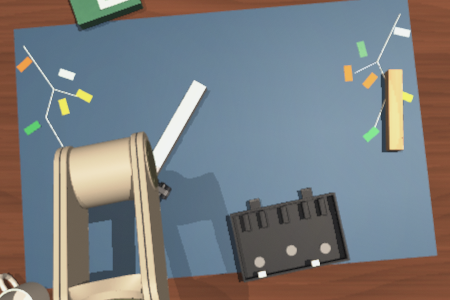

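The hole end is halfway round. The plain end at (200,88) in the crop is still at (663,38).

carry_out(commands=[0, -0.0141, 0.0004, -3.8, 0, 0, 0.6, 0, -0.0282, 0.0018, -7.6, 0, 0, 0.6, 0, -0.0422, 0.004, -11.3, 0, 0, 0.6, 0, -0.056, 0.0072, -15.1, 0, 0, 0.6, 0, -0.0695, 0.0113, -18.9, 0, 0, 0.6, 0, -0.0828, 0.0163, -22.6, 0, 0, 0.6, 0, -0.0956, 0.0221, -26.4, 0, 0, 0.6, 0, -0.1081, 0.0288, -30.2, 0, 0, 0.6, 0, -0.1201, 0.0363, -34, 0, 0, 0.6, 0, -0.1316, 0.0445, -37.8, 0, 0, 0.6, 0, -0.1425, 0.0535, -41.5, 0, 0, 0.6, 0, -0.1525, 0.0628, -45.1, 0, 0, 0.6])

```text
time: 9.32
tool_pos: [456.4, -18.0, -7.9]
tcp_rot: [27.5, 89.7, 43.1]
ft_force: [-1.0, 5.5, 6.1]
finger_gap: 29.1
```

carry_out(commands=[0, 0, 0, 0, 0, 0, 0.6, 0, 0, 0, 0, 0, 0, 0.3, 0, 0, 0, 0, 0, 0, 0, 0, 0, 0, 0, 0, 0, -0.1, 0, 0, 0, 0, 0, 0, -0.1, -0.02, 0, 0, 0, 0, 0, -0.1, -0.06, 0, 0, 0, 0, 0, -0.1, -0.1, 0, 0, 0, 0, 0, -0.1, -0.1, 0, 0, 0, 0, 0, -0.1, -0.1, 0, 0, 0, 0, 0, -0.3])

```text
time: 10.58
tool_pos: [455.8, -18.2, 91.7]
tcp_rot: [29.2, 89.7, 44.8]
ft_force: [-0.4, 0.5, 0.1]
finger_gap: 55.4
```

```bash
cat >> h.py <<'E'
def ends(n,toward=TH):
    p,d,W=cloud(n); rc,z,b,m=bar(p,W); c=np.array(rc[0]); w,h=rc[1]; a=np.radians(rc[2]+(90 if h>w else 0)); u=np.array([np.cos(a),np.sin(a)])
    L=max(w,h)/2; print(n,"c",c.round(1),"ang",np.degrees(a).round(2),"L,W",max(w,h),min(w,h),"z",z.round(1),"pts15",(c+(L-15)*u).round(1),(c-(L-15)*u).round(1)); return p,m
E
python3 - <<'E'
from h import *
s=pose();print(s[0],phinow(),s[2]["ft_force"],s[2]["joint_pos"].round(1)); print("targets",TH,TP)
ends("top");ends("side")
E
```

```text
[455.7710617  -18.22282105  91.68248383] 105.61167392620018 [-0.44397849  0.5180586   0.06365584] [  -8.9   -9.5  116.     0.2   73.3 -114.6]
targets [452.6033958  -20.02524169] [ 495.89979559 -235.72276547]
top c [605.2  22.1] ang 15.49 L,W 149.845947265625 29.60009002685547 z 29.7 pts15 [663.   38.1] [547.5   6.1]
side c [561.   11.4] ang 15.57 L,W 240.29861450195312 33.99943542480469 z 29.2 pts15 [662.3  39.6] [459.7 -16.8]
```

The hole end is placed at about (451,-21) against a target of (453,-20), and the plain end has not moved. Next I go to the plain end.

carry_out(commands=[0, 0, 0.05, 0, 0, 0, -0.3, 0, 0, 0.11, 0, 0, 0, -0.3, 0, 0, 0.17, 0, 0, 0, -0.3, 0, 0, 0.21, 0, 0, 0, -0.3, 0, 0, 0.21, 0, 0, 0, -0.3, 0, 0, 0.21, 0, 0, 0, -0.3])

```text
time: 11.42
tool_pos: [655.7, 38.3, 89.1]
tcp_rot: [105.2, 89.7, 120.8]
ft_force: [-0.6, -0.3, 1.0]
finger_gap: 55.5
```

```bash
python3 - <<'E'
from h import *
p,d,W=tips();print(phinow(),sense()["joint_pos"].round(1)); show((658.2,36.8,-7.8),105.5)
cv2.imwrite("pics/e.png",p[100:460,80:530,::-1])
E
```

```text
dark pts z pct [ 3.1  3.5  4.7  7.5 23.4] 373
[655.7  38.2  89.8] [-0.3  0.7  0.3] 55.351100705514455
105.60315837290753 [  -1.3   21.4   83.     0.2   75.6 -106.9]
0.0975, -0.0024, 0.0021, 0.1, -0.02, -0.23
```

View pics/e.png

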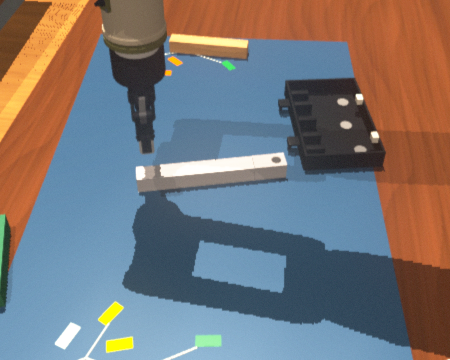

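The hole end at (277,158) is at the cover's near corner, and the gripper is above the plain end at (145,170). Descending.

carry_out(commands=[0.04, -0.0024, 0.002, 0, 0, -0.2, -0.3, 0.075, -0.0024, 0.002, 0, 0, -0.2, -0.3, 0.085, -0.0024, 0.002, 0, 0, -0.2, -0.3, 0.092, -0.0024, 0.002, 0, 0, -0.2, -0.3, 0.092, -0.0024, 0.002, 0, 0, -0.2, -0.3])

```text
time: 12.1
tool_pos: [658.8, 36.6, -1.1]
tcp_rot: [3.2, 89.9, 18.8]
ft_force: [1.0, -0.4, -0.2]
finger_gap: 55.3
```

carry_out(commands=[0.005, 0, 0, 0, 0, 0, -0.2, 0.005, 0, 0, 0, 0, 0, 0, 0.005, 0, 0, 0, 0, 0, 0.1, 0.005, 0, 0, 0, 0, 0, 0.2, 0.005, 0, 0, 0, 0, 0, 0.3, 0.005, 0, 0, 0, 0, 0, 0.5, 0.005, 0, 0, 0, 0, 0, 0.6, 0.005, 0, 0, 0, 0, 0, 0.6], grip_force=60)

```text
time: 13.1
tool_pos: [659.0, 36.8, -5.7]
tcp_rot: [2.2, 89.9, 17.8]
ft_force: [-1.5, 1.5, 5.3]
finger_gap: 29.4
```

```bash
python3 - <<'E'
from h import *
np.set_printoptions(suppress=True)
tips();print(phinow()); ends("top");ends("side")
ang=(11.35-90)-15.5; print(ang)
arc(np.array([451.3,-20.7]),ang/2,12)
E
```

```text
dark pts z pct [ 3.1  4.6  7.3 11.5 70.1] 773
[659.   36.8  -5.7] [-0.6  0.5  4.4] 29.39135150543121
105.59310725774321
top c [483.1 -24.5] ang 178.02 L,W 97.40474700927734 28.924150466918945 z 29.5 pts15 [449.5 -23.3] [516.8 -25.6]
side c [539.4   3.9] ang 15.41 L,W 214.69456481933594 35.28063201904297 z 29.2 pts15 [628.4  28.4] [450.3 -20.6]
-94.15
1 [-0.     -0.0147 -0.0005] [ 3.9  0.1 -0. ] [662.  22.]
2 [-0.     -0.0294 -0.0021] [ 7.8  0.1 -0. ] [665.   8.]
3 [-0.     -0.0439 -0.0046] [11.8  0.1 -0. ] [666.  -7.]
4 [-0.     -0.0583 -0.0082] [15.7  0.1 -0. ] [667. -22.]
5 [-0.     -0.0723 -0.0127] [19.6  0.1 -0. ] [666. -36.]
6 [-0.     -0.086  -0.0181] [23.5  0.1 -0. ] [665. -51.]
7 [-0.     -0.0993 -0.0245] [27.5  0.1 -0. ] [662. -65.]
8 [-0.0001 -0.1122 -0.0318] [31.4  0.1 -0. ] [659. -80.]
9 [-0.0001 -0.1245 -0.0399] [35.3  0.1 -0. ] [654. -94.]
10 [-0.0001 -0.1362 -0.0489] [39.2  0.1 -0. ] [ 649. -108.]
11 [-0.0001 -0.1473 -0.0586] [43.2  0.1 -0. ] [ 642. -121.]
12 [-0.0001 -0.1577 -0.0691] [47.1  0.1 -0. ] [ 635. -134.]
```

carry_out(commands=[0, -0.0147, -0.0005, 3.9, 0, 0, 0.6, 0, -0.0294, -0.0021, 7.8, 0, 0, 0.6, 0, -0.0439, -0.0046, 11.8, 0, 0, 0.6, 0, -0.0583, -0.0082, 15.7, 0, 0, 0.6, 0, -0.0723, -0.0127, 19.6, 0, 0, 0.6, 0, -0.086, -0.0181, 23.5, 0, 0, 0.6, 0, -0.0993, -0.0245, 27.5, 0, 0, 0.6, 0, -0.1122, -0.0318, 31.4, 0, 0, 0.6, 0, -0.1245, -0.0399, 35.3, 0, 0, 0.6, 0, -0.1362, -0.0489, 39.2, 0, 0, 0.6, 0, -0.1473, -0.0586, 43.2, 0, 0, 0.6, 0, -0.1577, -0.0691, 47.1, 0, 0, 0.6])

```text
time: 14.75
tool_pos: [635.3, -133.8, -5.6]
tcp_rot: [47.4, 89.8, 15.7]
ft_force: [2.2, 1.3, 2.9]
finger_gap: 29.3
```

```bash
python3 - <<'E'
from h import *
np.set_printoptions(suppress=True)
tips();print(phinow()); ends("top");p,m=ends("side")
arc(np.array([451.6,-20.5]),11.35-phinow(),12)
E
```

```text
dark pts z pct [ 4.7  8.2 15.6 23.2 68.4] 1396
[ 634.4 -135.3   -5.7] [ 0.7 -0.8  2.8] 29.11853273153586
58.1374101732572
top c [842.4 223.8] ang 92.18 L,W 47.512840270996094 14.060617446899414 z 35.3 pts15 [842.1 232.5] [842.8 215. ]
side c [528.3 -69.3] ang 147.48 L,W 212.29684448242188 33.373756408691406 z 29.2 pts15 [451.4 -20.3] [ 605.1 -118.3]
1 [-0.     -0.0148 -0.0006] [ 3.9  0.1 -0. ] [ 627. -147.]
2 [-0.     -0.0295 -0.0022] [ 7.9  0.1 -0. ] [ 618. -159.]
3 [-0.     -0.0441 -0.0049] [11.8  0.1 -0. ] [ 608. -170.]
4 [-0.0001 -0.0584 -0.0085] [15.7  0.1 -0.1] [ 597. -180.]
5 [-0.0001 -0.0725 -0.0131] [19.6  0.1 -0.1] [ 586. -190.]
6 [-0.0001 -0.0862 -0.0186] [23.6  0.1 -0.1] [ 574. -198.]
7 [-0.0001 -0.0995 -0.0251] [27.5  0.1 -0.1] [ 561. -206.]
8 [-0.0001 -0.1123 -0.0325] [31.4  0.1 -0.1] [ 548. -213.]
9 [-0.0002 -0.1246 -0.0407] [35.4  0.1 -0.1] [ 535. -220.]
10 [-0.0002 -0.1363 -0.0498] [39.3  0.1 -0.1] [ 521. -225.]
11 [-0.0002 -0.1474 -0.0596] [43.2  0.1 -0.1] [ 507. -229.]
12 [-0.0002 -0.1577 -0.0702] [47.2  0.1 -0.1] [ 493. -232.]
```

carry_out(commands=[0, -0.0148, -0.0006, 3.9, 0, 0, 0.6, 0, -0.0295, -0.0022, 7.9, 0, 0, 0.6, 0, -0.0441, -0.0049, 11.8, 0, 0, 0.6, 0, -0.0584, -0.0085, 15.7, 0, 0, 0.6, 0, -0.0725, -0.0131, 19.6, 0, 0, 0.6, 0, -0.0862, -0.0186, 23.6, 0, 0, 0.6, 0, -0.0995, -0.0251, 27.5, 0, 0, 0.6, 0, -0.1123, -0.0325, 31.4, 0, 0, 0.6, 0, -0.1246, -0.0407, 35.4, 0, 0, 0.6, 0, -0.1363, -0.0498, 39.3, 0, 0, 0.6, 0, -0.1474, -0.0596, 43.2, 0, 0, 0.6, 0, -0.1577, -0.07, 47.1, 0, 0, 0.6])

```text
time: 16.4
tool_pos: [493.3, -232.4, -5.7]
tcp_rot: [65.8, 89.8, -12.8]
ft_force: [3.7, 0.1, 1.4]
finger_gap: 28.9
```

```bash
python3 - <<'E'
from h import *
tips();print(phinow(),TH,TP); p,m=ends("side")
cv2.imwrite("pics/f.png",cv2.resize(p[80:330,180:500,::-1],None,fx=2,fy=2))
E
```

```text
dark pts z pct [ 6.4 13.  20.9 28.5 78.4] 1353
[ 492.1 -232.6   -5.7] [-0.3 -0.7  3.6] 29.276932013204334
11.190216566646424 [452.6033958  -20.02524169] [ 495.89979559 -235.72276547]
side c [466.3 -97.2] ang 101.24 L,W 188.2430877685547 30.20001220703125 z 29.2 pts15 [450.9 -19.6] [ 481.7 -174.8]
```

View pics/f.png

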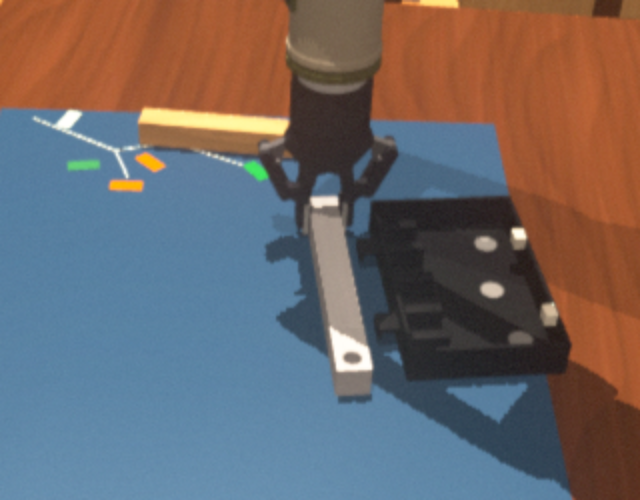

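The bar is parallel to the edge, about 13 mm clear of the tabs. The hole is at (351,357) by the near corner and the plain end is in the jaws. Releasing with a small opening, then up.

carry_out(commands=[0, 0, 0, 0, 0, 0, 0.6, 0, 0, 0, 0, 0, 0, 0.3, 0, 0, 0, 0, 0, 0, 0, 0, 0, 0, 0, 0, 0, -0.1, 0, 0, 0, 0, 0, 0, -0.1, -0.02, 0, 0, 0, 0, 0, -0.1, -0.06, 0, 0, 0, 0, 0, -0.1, -0.12, 0, 0, 0, 0, 0, -0.1, -0.18, 0, 0, 0, 0, 0, -0.1, -0.2, 0, 0, 0, 0, 0, -0.1, -0.2, 0, 0, 0, 0, 0, -0.1])

```text
time: 17.88
tool_pos: [493.0, -232.9, 195.8]
tcp_rot: [53.7, 89.7, -24.9]
ft_force: [-0.5, 0.9, -0.2]
finger_gap: 46.9
```

carry_out(commands=[0, 0.05, -0.05, 0, 0, 0, -0.3, 0, 0.1, -0.1, 0, 0, 0, -0.3, 0, 0.14, -0.14, 0, 0, 0, -0.3, 0, 0.14, -0.14, 0, 0, 0, -0.3, 0, 0.14, -0.14, 0, 0, 0, -0.3, 0, 0.14, -0.14, 0, 0, 0, -0.3])

```text
time: 18.62
tool_pos: [601.4, -69.2, 194.6]
tcp_rot: [36.9, 89.8, -41.8]
ft_force: [0.2, 0.1, 0.7]
finger_gap: 55.5
```

```bash
python3 - <<'E'
from h import *
s=pose();print(s[0],s[2]["ft_force"],s[2]["time"]); print(TH,TP)
ends("top");ends("side")
p,d,W=cloud("side"); cv2.imwrite("pics/g.png",p[...,::-1])
for nm in("top","side"):
  p,d,W=cloud(nm)
  M=(p[...,0]>p[...,2].astype(int)+40)&(W[...,2]>20)&(W[...,2]<50)&(abs(W[...,0]-619)<120)&(abs(W[...,1]+376)<60)
  if M.any(): print("offcut",nm,cv2.minAreaRect(W[M][:,:2].astype(np.float32)))
E
```

```text
[601.3771967  -69.15182083 194.55364641] [0.16453572 0.14364257 0.68602615] 18.625
[452.6033958  -20.02524169] [ 495.89979559 -235.72276547]
top c [458.9 -61.9] ang 101.02 L,W 110.75716400146484 29.94839096069336 z 30.0 pts15 [451.2 -22.3] [ 466.6 -101.5]
side c [ 471.6 -128.6] ang 101.05 L,W 252.25326538085938 30.39834213256836 z 29.2 pts15 [450.3 -19.6] [ 492.9 -237.7]
offcut top ((618.763916015625, -377.0433654785156), (31.685325622558594, 169.66043090820312), 89.01775360107422)
offcut side ((617.7926635742188, -374.483154296875), (38.489166259765625, 167.99664306640625), 89.12603759765625)
```

View pics/g.png

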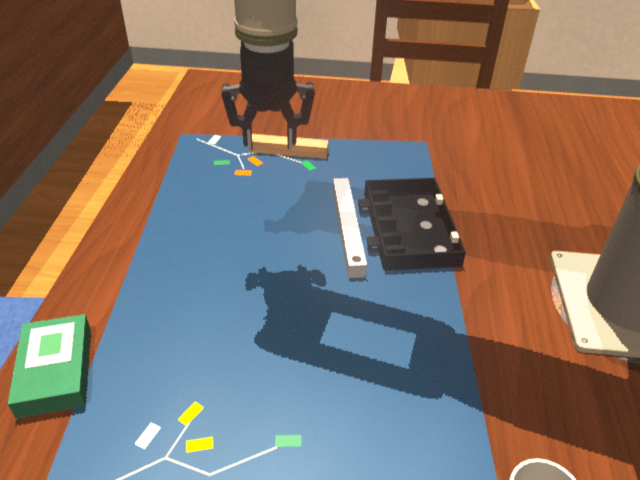

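The bar (355,258 to 342,182) lies along the tabbed edge with a clear gap to both tabs. The offcut has not moved and the gripper is clear. Handing in.

```bash
python3 -c "
from h import *
print(order.hand_in())"
```

```text
the job is handed in; nothing more can be done
None
```

The straightedge now lies along the cover's tabbed edge, and I handed the job in at about 19 s. I gripped the hole end and swung it 91° about the plain end to the near corner. Then I gripped the plain end and swung it 94° about the hole end to the other corner. The bar slid flat throughout and was never lifted.

- **Final position:** the hole-end point is at about (451, -20) and the plain-end point at about (493, -237). The targets were (453, -20) and (496, -236).
- **Clearance and angle:** the bar is parallel to the edge within about 0.3° and about 12–13 mm clear of the tabs, against 15 mm nominal. Its top is at about 29 mm, so it lies flat.
- **Pivots and bystanders:** each pivot end stayed put within about 1–2 mm, and the offcut did not move. The gripper is clear of everything.
- **What disagreed:** the fingertips sat about 30 mm higher than the reported tool height implied. My first grasp therefore closed just above the bar without disturbing it. I then lowered by camera depth and force, and every later grasp used that corrected height.
- **Weaker check:** the arm hid half the bar from the top camera, so the final ends come from the side view. The visible half from the top agreed in angle, and its hole-end point was within about 3 mm.

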